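# Cool a round flask and hold it down on the touch mixer

## Task

Take the stoppered amber round flask high on its neck out of its cork ring, dip the round bulb about halfway into the cool water in the large beaker for about a second, then seat it upright in the blue ring cradle of the touch mixer and press it gently down against the spring, nearly as far as the cradle goes, so that the mixer runs. Finish while still gripping the flask and holding the cradle pressed down; do not let go. Keep the beaker upright and about where it stands, and do not disturb the petri dish, the conical flask and the timer.

Things in the scene. Friction and masses are not known exactly. Their poses are not given: they have to be found in the camera images.
- round_flask: 50 ml round flask, amber glass, loose, 0.1 to 0.15 kg: bulb 52 mm wide; straight round neck 20 mm wide from 52 to 132 mm above the bottom; lip 24 mm wide to 136 mm; fixed white stopper 21 mm wide to 146 mm. Origin: lowest point of the bulb; z runs up the neck. Stands upright in the cork ring. Take it high on the neck from above, gripping firmly (25 N or more): pressing needs about 11 N.
- cork_ring: loose flat cork ring, 72 mm outside, about 44 mm hole, 18 mm high; the flask starts on it. Origin: centre of its underside. The flask's lowest point hangs in the hole, about 5 mm above the worktop.
- water_beaker: large clear glass beaker, loose, 103 mm across the rim (113 with the spout), 120 mm high, open, clear width inside 83 mm at the rim, at least 66 mm lower down, floor 2 mm thick; its cool water stands 48 mm deep (only drawn: it does not push back). Origin: middle of its underside; the spout points along its -y.
- beaker_mouth (a point): centre of the beaker's mouth, at the height of its rim, 120 mm above the worktop
- mixer: touch mixer fixed to the worktop: white housing 114x150 mm, 64 mm high, sloping front with a dial and red switch (already set). Origin: on the worktop under the head's axis; x points front to back. On top a vertical spring and a black cap 50 mm wide that slides down over it; on it the blue ring cradle (52 mm outside, 36 inside, top at 112 mm when up). The bulb centres itself in the ring.
- cradle_seat (a point): point on the axis of the blue ring where the flask's lowest point lies when the bulb rests in the ring; 102 mm above the worktop with the cradle up, and it moves down with the cradle
- mixer_head (a joint): travel of the sprung cradle in m: 0 = up, grows as it is pressed straight down, stop at 0.012. The spring pushes back with 3 N at 0 and 11.5 N at the stop (about 700 N/m) and returns the cradle when let go.
- petri_dish: clear plastic petri dish, 64 mm wide, 14 mm high, behind and left of the mixer; bystander. Origin: centre of its underside.
- conical_flask: conical flask with pink contents, 65 mm wide, 106 mm high, left at the back; bystander. Origin: centre of its underside.
- timer: small white bench timer, 62x64x18 mm, on the left; bystander. Origin: centre of its underside.
Things that resemble listed ones, but are neither listed nor needed, are in the scene too. There is more than one size of the round_flask; the one meant has the size given above.

How it is judged:
On the way:
1. the gripped flask's bulb is dipped into the water of the large beaker, its lowest point at least 80 mm below the rim, for half a second (z of round_flask in the frame of beaker_mouth below -0.08 m and horizontal distance between round_flask and beaker_mouth below 0.03 m and contact force between the fingers and round_flask above 1 N and angle between water_beaker's own z axis and vertical below 0.1 rad), for 0.5 s.
At the end, for the whole second after the job is handed in: The flask, still gripped by the fingers, sits upright (within 10 degrees) with its bulb in the ring (lowest point within 6 mm of the seat), at rest, and holds the cradle at least 8 mm down of its 12 mm with more than 5 N; the beaker stands upright within 50 mm of its first place (value of joint mixer_head above 0.008 m and distance between round_flask and cradle_seat below 0.006 m and angle between round_flask's own z axis and vertical below 0.17 rad and contact force between round_flask and mixer above 5 N and contact force between the fingers and round_flask above 2 N and linear speed of round_flask below 0.02 m/s and angle between water_beaker's own z axis and vertical below 0.1 rad and distance of water_beaker from where it was at the start of the episode below 0.05 m); the arm keeps its last pose, push and grip.
It fails at once if the large beaker is tipped (angle between water_beaker's own z axis and vertical above 0.5 rad).
It fails at once if the flask is rammed into the mixer with more than 90 N (contact force between round_flask and mixer above 90 N).
It fails at once if a bystander (petri dish, conical flask or timer) is moved by more than 30 mm (distance of any of petri_dish, conical_flask, timer from where it was at the start of the episode above 0.03 m).
It also fails if it takes over 48 s, if anything falls off the work surface, if the arm or the gripper's body presses on something with over 40 N, if the wrist force passes 120 N, or if a joint passes its speed limit or range.

## Robot

A 6-joint arm with a two-finger parallel gripper is mounted at the origin on a cart in front of the work surface, level with it; the furniture and walls round the work are solid. World frame = base frame: x ahead of the robot, y to its left, z up, the work surface at z = 0. Lengths are in m, angles in rad, forces in N, time in s.
With the tool pointing down it reaches from about 0.3 to 0.875 m from the base axis. Payload 6.4 kg.
Tool frame: the origin (TCP) lies midway between the tips of the shut fingers; the grasp point (between the pads) lies 19 mm behind it; z points along the fingers, y is the line along which they close (so a half turn about z gives the same grasp; the last joint's range is limited). The gripper opens to 85 mm and grips with 20 to 120 N. Pads are 22 mm wide; open, the fingers measure 114 mm over their backs; the gripper's body (76 mm by 85 mm) begins 54 mm behind the grasp point. The pads swing forward as they close: fully open they stand 13 mm farther back than shut.
Start: joints at [-1.321, 0.181, 1.607, -0, 1.354, -0.206], TCP at [0.253, -0.516, 0.231] pointing down, gripper open.
Joint ranges: [-2.99, 2.99], [-0.89, 2.07], [0.3, 2.58], [-1.14, 4.28], [0, 2.63], [-3.12, 3.12]. Speed limits (rad/s): [2.57, 2.57, 3.01, 3.14, 3.14, 3.14].

## Interface

Orientations are given as a unit quaternion [w, x, y, z].
In Python, from bench import ctrl gives the robot as it stands.
- The arm moves only by the tool drive_tool, never from a script. Its argument "plan" is a list that holds one entry, the list of rows, each a list of 4 numbers: the shift along the tool's x, y, z scaled (see below), then the turn about the tool's z scaled (see below). In form: [[[x, y, z, roll], ...]]. A call has 1 to 12 rows; each row is the pose to reach, as a shift and turn from the pose commanded when the call began, along the tool's axes at that moment, turning the shorter way round; what a row does not reach only later rows make up. The controller multiplies each number of a shift by 400 mm and each number of a turn by 180 degrees. A row lasts 1/12 s, in which the tool goes at most 41.7 mm and 7.16 degrees, less where a joint would pass 70% of its speed; a pose out of reach is approached as far as the arm can. A call with a number of a shift or a turn outside -1 to 1 is refused whole. A call with a gripper value outside its range is refused whole. "jaw" is the closure, from 0 (fully open) to 1 (shut), set as the call begins (left out, the last holds). The fingers move at their own pace and stop on an object; the grip force is fixed at half the most. Time passes only in rows, so rows that repeat a pose let the fingers close. It gives the time, the measured TCP pose, the force, the opening and the grip force at its end, in the units of the state.
- ctrl.get_obs(): the state, without advancing time (a new reading comes with each control period).
- ctrl.camera(name): name is "scene" or "top"; returns (picture, depth): 420x560x3 uint8, red, green, blue; 420x560 float32, m along the optical axis (not along the pixel's ray), 0 where there is no reading.
- ctrl.camera_info(name): a dict with "camera_matrix" (3x3 intrinsics, pixels), "R" (3x3) and "t" (3): a world point X has camera coordinates R X + t. Camera axes: x right, y down, z forward; pixel columns grow to the right and rows downward; lengths in m; the calibration is good to about 2 mm. A picture is of the moment at which its call begins. camera_info takes no time and is no camera call.
- ctrl.hand_in(): hands the job in; it is judged then, once.
The state is a dict: "time_s": time; "q": joint angles; "dq": joint speeds; "joint_efforts": joint torques, N m; "eef_pos": TCP position; "eef_rot": TCP orientation; "wrist_force": force on the tool from outside, world axes, zero at the start; "torque": the same for the moment, N m; "opening": opening from 0.0 (shut) to 1.0 (fully open); "grasp_force": force on a finger pad.
Only numpy, scipy, OpenCV 4.12 (cv2) and the standard library are available. Lean on these libraries where they do the work, as an engineer would, in place of code of your own. Each camera call takes 0.05 s, during which the arm holds its last target. There are 200 camera calls.

## Working session

There is one attempt and no reset: what is moved stays moved. The work goes in short steps, Python scripts to look and compute and a tool call to move; the robot and the scene stay as the last step left them, time stands still between calls to the robot, and variables do not carry over. Pictures are saved under pics/ and viewed, at most 10 in all, crops included, and the job is handed in when it is done.

Besides the shell and the picture viewer there is one more tool, called as name(argument=value, ...) on one line, values as JSON. drive_tool: Moves the arm, as the interface text tells. Its arguments: {"type":"object","properties":{"plan":{"type":"array"},"jaw":{"type":"number"}},"required":["plan"]}

```bash
mkdir -p pics; python3 - <<'E'
from bench import ctrl
import cv2,numpy as np
for n in("scene","top"):
    p,d=ctrl.camera(n); cv2.imwrite(f"pics/{n}0.png",p[...,::-1]); np.savez(f"{n}0.npz",p=p,d=d)
    i=ctrl.camera_info(n); print(n,np.round(i["camera_matrix"],1).tolist(),np.round(i["R"],3).tolist(),np.round(i["t"],3).tolist())
print(ctrl.get_obs())
E
```

```text
scene [[460.3, 0.0, 273.1], [0.0, 460.3, 206.3], [0.0, 0.0, 1.0]] [[-0.691, -0.723, 0.005], [-0.467, 0.44, -0.767], [0.552, -0.532, -0.642]] [0.444, 0.258, 0.965]
top [[403.4, 0.0, 280.0], [0.0, 403.4, 212.9], [0.0, 0.0, 1.0]] [[0.019, -1.0, 0.006], [-0.997, -0.019, -0.081], [0.081, -0.004, -0.997]] [0.097, 0.551, 1.138]
{'time_s': 0.1, 'q': array([-1.32129703e+00,  1.81501046e-01,  1.60792193e+00, -1.54026560e-05,
        1.35384570e+00, -2.06304209e-01]), 'dq': array([-0.00185409, -0.00031341, -0.00103985, -0.0003884 , -0.000842  ,
        0.00099249]), 'joint_efforts': array([ 5.14856288e-05, -4.45878875e+01, -3.52237558e+01, -4.30496402e-04,
        4.06004197e-03,  1.34182201e-05]), 'eef_pos': array([ 0.2529834 , -0.51577631,  0.23044826]), 'eef_rot': array([-8.37651524e-04,  9.74141886e-01,  2.25935574e-01, -2.56151891e-05]), 'wrist_force': array([-0.72804793,  0.20775697,  0.98676679]), 'torque': array([0.00882517, 0.06468966, 0.04308902]), 'grasp_force': 0.0, 'opening': 1.0036005660413936}
```

View pics/scene0.png

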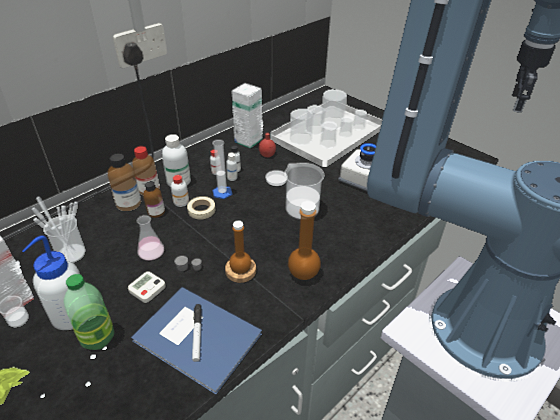

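View pics/top0.png

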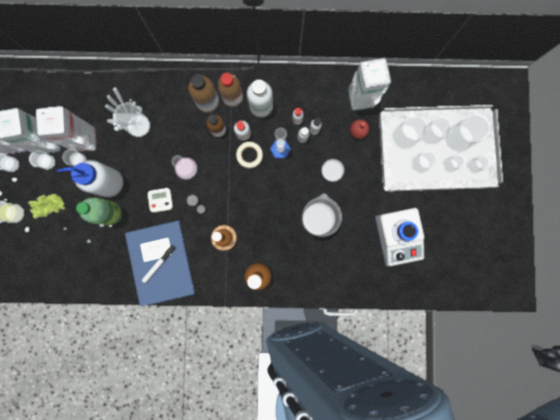

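The scene view shows the target small amber flask in its cork ring (stopper 238,226; bulb 240,262), with a larger look-alike at (305,262), the beaker at (303,190) and the mixer ring at (368,152). In the top view they are at: stopper (217,237), beaker (321,216), blue ring (407,232).

```bash
cat > h.py <<'E'
import numpy as np,cv2
from bench import ctrl
I={n:ctrl.camera_info(n) for n in("scene","top")}
def ray(n,u,v):
    i=I[n];R=np.array(i["R"]);t=np.array(i["t"]);K=np.array(i["camera_matrix"])
    return -R.T@t, R.T@np.linalg.solve(K,[u,v,1.])
def plane(n,u,v,z):
    c,d=ray(n,u,v); return c+d*(z-c[2])/d[2]
def cross(a,b):
    (c1,d1),(c2,d2)=ray("scene",*a),ray("top",*b)
    s=np.linalg.lstsq(np.c_[d1,-d2],c2-c1,rcond=None)[0]
    p,q=c1+s[0]*d1,c2+s[1]*d2; return (p+q)/2,np.linalg.norm(p-q)
def proj(n,X):
    i=I[n];c=np.array(i["camera_matrix"])@(np.array(i["R"])@X+i["t"]);return c[:2]/c[2]
def blob(m,box):
    x0,y0,x1,y1=box;k=np.zeros(m.shape,np.uint8);k[y0:y1,x0:x1]=m[y0:y1,x0:x1]
    n,l,s,c=cv2.connectedComponentsWithStats(k);j=1+np.argmax(s[1:,4]);return c[j],s[j],l==j
E
python3 - <<'E'
from h import *
P={n:np.load(n+"0.npz") for n in("scene","top")}
hsv={n:cv2.cvtColor(P[n]["p"],cv2.COLOR_RGB2HSV) for n in P}
white=lambda h:(h[...,1]<60)&(h[...,2]>150)
blue=lambda h:(h[...,0]>100)&(h[...,0]<130)&(h[...,1]>150)&(h[...,2]>80)
a=blob(white(hsv["scene"]),(225,212,252,240));b=blob(white(hsv["top"]),(205,225,232,250))
print("stopper",a[:2],b[:2],cross(a[0],b[0]))
print(plane("top",*b[0],.149))
a=blob(blue(hsv["scene"]),(350,135,385,175));b=blob(blue(hsv["top"]),(385,215,425,250))
print("ring",a[:2],b[:2],cross(a[0],b[0]),plane("top",*b[0],.11))
# depth-based points
for nm,n,box,zr in(("ring","top",(385,215,430,255),(.104,.118)),("beaker","top",(290,180,355,250),(.112,.127)),("cork","top",(200,220,245,260),(.012,.022)),("stop","top",(200,220,245,260),(.13,.16))):
    d=P[n]["d"];x0,y0,x1,y1=box;i=I[n];K=np.array(i["camera_matrix"]);v,u=np.mgrid[y0:y1,x0:x1];z=d[y0:y1,x0:x1]
    C=np.stack([(u-K[0,2])/K[0,0]*z,(v-K[1,2])/K[1,1]*z,z],-1)-i["t"]
    W=C@np.array(i["R"]);m=(z>0)&(W[...,2]>zr[0])&(W[...,2]<zr[1]);w=W[m]
    if len(w):print(nm,len(w),w.mean(0),w.min(0),w.max(0),"mid",(w.min(0)+w.max(0))/2)
t=P["top"]["p"][170:260,195:440];s=P["scene"]["p"][130:290,215:395]
cv2.imwrite("pics/ct.png",cv2.resize(t,None,fx=3.2,fy=3.2,interpolation=2)[...,::-1])
cv2.imwrite("pics/cs.png",cv2.resize(s,None,fx=3.5,fy=3.5,interpolation=2)[...,::-1])
E
```

```text
stopper (array([237.80263158, 224.77631579]), array([233, 221,  10,   9,  76], dtype=int32)) (array([216.27631579, 236.03947368]), array([211, 232,  11,   9,  76], dtype=int32)) (array([0.47520283, 0.26814809, 0.14969203]), np.float64(0.002967211225697076))
[0.47625199 0.26933232 0.149     ]
ring (array([367.31372549, 148.2254902 ]), array([360, 143,  16,  12, 102], dtype=int32)) (array([406.77777778, 231.12592593]), array([399, 223,  19,  17, 135], dtype=int32)) (array([ 0.49969504, -0.22765792,  0.11388729]), np.float64(0.00041031611290414803)) [ 0.49970033 -0.22903689  0.11      ]
ring 158 [ 0.50246076 -0.23506386  0.11112192] [ 0.47875107 -0.25946742  0.10556327] [ 0.52693061 -0.21044915  0.11698132] mid [ 0.50284084 -0.23495829  0.1112723 ]
beaker 329 [ 0.53953042 -0.0048796   0.11782472] [ 0.48469669 -0.05305893  0.11209469] [0.59621204 0.0475862  0.12375259] mid [ 0.54045437 -0.00273637  0.11792364]
cork 210 [0.47590119 0.26308636 0.01810075] [0.44210512 0.2326524  0.01281894] [0.51131658 0.30220312 0.02191779] mid [0.47671085 0.26742776 0.01736836]
stop 71 [0.47682602 0.26638423 0.14949897] [0.46628615 0.25570163 0.13756093] [0.4868963  0.27861309 0.15687675] mid [0.47659123 0.26715736 0.14721884]
```

View pics/ct.png

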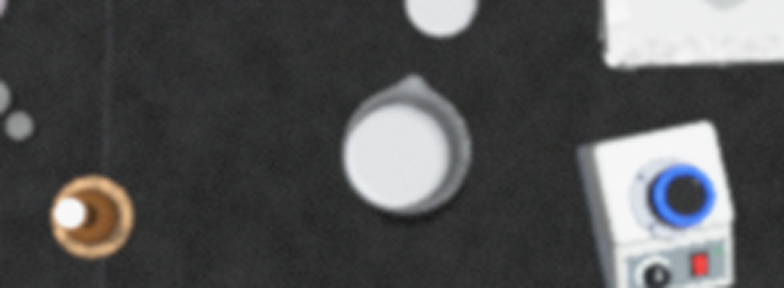

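The crop shows the cork ring with flask (stopper at left), the beaker with its spout pointing up the image (+x), and the blue ring on the mixer. Next I check the look-alike's height and set up the conversion to move numbers.

```bash
cat >> h.py <<'E'
from scipy.spatial.transform import Rotation as Ro
def rel(X,p=None):
    o=ctrl.get_obs();q=o["eef_rot"];R=Ro.from_quat([q[1],q[2],q[3],q[0]]).as_matrix()
    return np.round(R.T@(np.array(X)-(o["eef_pos"] if p is None else p))/.4,4)
E
python3 - <<'E'
from h import *
print(cross((309,208),(254,283)))
print(rel([.39,-.13,.30]),rel([.4765,.267,.30],np.array([.39,-.13,.30])))
P=np.load("top0.npz");d=P["d"];n="top";i=I[n];K=np.array(i["camera_matrix"])
x0,y0,x1,y1=290,180,355,250;v,u=np.mgrid[y0:y1,x0:x1];z=d[y0:y1,x0:x1]
W=(np.stack([(u-K[0,2])/K[0,0]*z,(v-K[1,2])/K[1,1]*z,z],-1)-i["t"])@np.array(i["R"])
w=W[(z>0)&(W[...,2]>.112)&(W[...,2]<.127)&(W[...,0]<.575)]
print(cv2.minEnclosingCircle(w[:,:2].astype(np.float32)))
E
```

```text
(array([0.36439682, 0.16669711, 0.20593871]), np.float64(0.0016975210567137244))
[ 0.7322 -0.7155 -0.1725] [ 0.6311 -0.796   0.0015]
((0.5350754857063293, -0.0028654260095208883), 0.051256194710731506)
```

drive_tool(plan=[[[0,0,-0.1,0],[0.73,-0.72,-0.18,0],[0.73,-0.72,-0.18,0],[0.73,-0.72,-0.18,0],[0.73,-0.72,-0.18,0],[0.73,-0.72,-0.18,0],[0.73,-0.72,-0.18,0],[0.73,-0.72,-0.18,0],[0.73,-0.72,-0.18,0],[0.73,-0.72,-0.18,0],[0.73,-0.72,-0.18,0],[0.73,-0.72,-0.18,0]]], jaw=0)

```text
time_s: 1.1
eef_pos: [0.3898, -0.1237, 0.3038]
eef_rot: [-0.001, 0.973, 0.229, 0.001]
wrist_force: [-0.1, 0.3, -0.7]
opening: 1.003
grasp_force: 0.0
```

drive_tool(plan=[[[0.63,-0.79,0,0],[0.63,-0.79,0,0],[0.63,-0.79,0,0],[0.63,-0.79,0,0],[0.63,-0.79,0,0],[0.63,-0.79,0,0],[0.63,-0.79,0,0],[0.63,-0.79,0,0],[0.63,-0.79,0,0],[0.63,-0.79,0,0],[0.63,-0.79,0,0],[0.63,-0.79,0,0]]])

```text
time_s: 2.1
eef_pos: [0.4754, 0.2663, 0.3022]
eef_rot: [0.0, 0.974, 0.227, -0.001]
wrist_force: [0.3, -0.5, -0.4]
opening: 1.002
grasp_force: 0.0
```

```bash
python3 - <<'E'
from h import *
print(ctrl.get_obs()["eef_pos"],rel([.4765,.267,.19]),rel([.4765,.267,.102]))
E
```

```text
[0.47543201 0.2663498  0.30222755] [ 0.0037 -0.0003  0.2806] [ 4.100e-03 -3.000e-04  5.006e-01]
```

drive_tool(plan=[[[0.004,0,0.08,0],[0.004,0,0.16,0],[0.004,0,0.24,0],[0.004,0,0.31,0],[0.004,0,0.37,0],[0.004,0,0.42,0],[0.004,0,0.46,0],[0.004,0,0.49,0],[0.004,0,0.5,0],[0.004,0,0.5,0],[0.004,0,0.5,0],[0.004,0,0.5,0]]])

```text
time_s: 3.1
eef_pos: [0.4782, 0.2662, 0.1046]
eef_rot: [-0.0, 0.974, 0.226, 0.001]
wrist_force: [0.1, 0.3, 0.9]
opening: 0.997
grasp_force: 0.0
```

```bash
python3 - <<'E'
from h import *
a=[]
for n,(x0,y0,x1,y1) in(("scene",(160,130,320,310)),("top",(170,190,300,310))):
    p,d=ctrl.camera(n);c=p[y0:y1,x0:x1];a.append(cv2.resize(c,(390,int(390*c.shape[0]/c.shape[1])),interpolation=2)[:360])
h=min(x.shape[0] for x in a);cv2.imwrite("pics/g1.png",np.hstack([x[:h] for x in a])[...,::-1]);print(ctrl.get_obs()["eef_pos"],rel([.4765,.267,.102]))
E
```

```text
[0.47802953 0.26642954 0.10454993] [-0.0028 -0.003   0.0064]
```

View pics/g1.png

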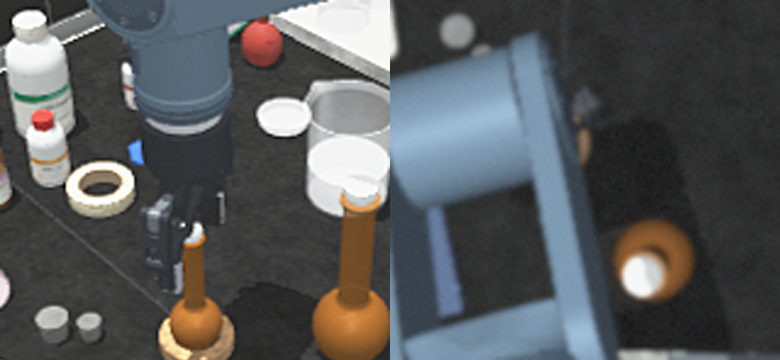

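The fingers straddle the neck just below the stopper (scene crop, neck at 193,260), with the decoy well clear to the right. I close now.

drive_tool(plan=[[[-0.002,-0.002,0.015,0],[-0.002,-0.002,0.015,0],[-0.002,-0.002,0.015,0],[-0.002,-0.002,0.015,0],[-0.002,-0.002,0.015,0],[-0.002,-0.002,0.015,0],[-0.002,-0.002,0.015,0],[-0.002,-0.002,0.015,0],[-0.002,-0.002,0.015,0],[-0.002,-0.002,0.015,0],[-0.002,-0.002,0.015,0],[-0.002,-0.002,0.015,0]]], jaw=1)

```text
time_s: 4.2
eef_pos: [0.4761, 0.2667, 0.0974]
eef_rot: [-0.0, 0.974, 0.226, 0.0]
wrist_force: [-0.4, 0.6, 1.3]
opening: 0.224
grasp_force: 58.4
```

drive_tool(plan=[[[0,0,-0.03,0],[0,0,-0.08,0],[0,0,-0.15,0],[0,0,-0.22,0],[0,0,-0.29,0],[0,0,-0.35,0],[0,0,-0.4,0],[0,0,-0.43,0],[0,0,-0.44,0],[0,0,-0.44,0],[0,0,-0.44,0],[0,0,-0.44,0]]])

```text
time_s: 5.2
eef_pos: [0.4752, 0.2662, 0.2715]
eef_rot: [0.0, 0.974, 0.226, -0.002]
wrist_force: [0.5, -0.3, -0.6]
opening: 0.223
grasp_force: 58.5
```

```bash
python3 - <<'E'
from h import *
o=ctrl.get_obs();print(o["eef_pos"],o["opening"],o["wrist_force"],rel([.535,-.003,.27]))
a=[]
for n,(x0,y0,x1,y1) in(("scene",(140,70,320,290)),("top",(170,190,300,310))):
    p,d=ctrl.camera(n);c=p[y0:y1,x0:x1];a.append(cv2.resize(c,(390,int(390*c.shape[0]/c.shape[1])),interpolation=2))
cv2.imwrite("pics/g2.png",a[0][...,::-1])
E
```

```text
[0.47523705 0.26622232 0.27147518] 0.22332728917119668 [ 0.45562227 -0.30308916 -0.56153149] [-0.1621  0.6701  0.0039]
```

View pics/g2.png

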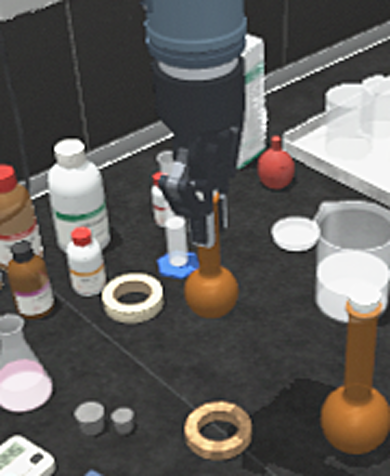

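The flask hangs from the gripper, bulb at (211,290) in the crop, and the cork ring stayed on the bench. On to the beaker.

drive_tool(plan=[[[-0.02,0.06,0,0],[-0.04,0.15,0,0],[-0.06,0.25,0,0],[-0.09,0.35,0,0],[-0.11,0.45,0,0],[-0.13,0.53,0,0],[-0.15,0.6,0,0],[-0.155,0.64,0,0],[-0.16,0.665,0,0],[-0.162,0.67,0,0],[-0.162,0.67,0,0],[-0.162,0.67,0,0]]])

```text
time_s: 6.3
eef_pos: [0.5355, -0.0016, 0.2729]
eef_rot: [-0.0, 0.974, 0.226, -0.0]
wrist_force: [0.2, 0.5, -1.6]
opening: 0.221
grasp_force: 58.8
```

```bash
python3 - <<'E'
from h import *
o=ctrl.get_obs();e=o["eef_pos"];print(e)
p,d=ctrl.camera("scene");t,_=ctrl.camera("top")
c=proj("scene",e-[0,0,.0665]).astype(int);print("expected bulb px",c,proj("top",e-[0,0,.0665]))
h=cv2.cvtColor(p,cv2.COLOR_RGB2HSV);m=(h[...,0]<20)&(h[...,1]>140)&(h[...,2]>50)
b=blob(m,(c[0]-40,c[1]-45,c[0]+40,c[1]+45));print(b[:2])
ys,xs=np.nonzero(b[2])
for y in range(ys.min(),ys.max()+1,3):r=xs[ys==y];print(y,r.min(),r.max(),(r.min()+r.max())/2)
r=p[60:260,200:400];r2=t[150:270,260:460];cv2.imwrite("pics/b1.png",np.hstack([cv2.resize(r,(400,400)),cv2.resize(r2,(400,240))[:, :].copy() if 0 else cv2.copyMakeBorder(cv2.resize(r2,(400,240)),0,160,0,0,0)])[...,::-1])
print(rel([.535,-.003,.1195]))
E
```

```text
[ 0.53550375 -0.00156025  0.27289481]
expected bulb px [304 144] [325.48749643 213.09937664]
(array([304.60313316, 141.61879896]), array([295, 125,  20,  30, 383], dtype=int32))
125 302 309 305.5
128 302 309 305.5
131 302 308 305.0
134 302 308 305.0
137 298 311 304.5
140 296 313 304.5
143 295 314 304.5
146 295 314 304.5
149 296 313 304.5
152 299 310 304.5
[-0.0031  0.0033  0.3842]
```

View pics/b1.png

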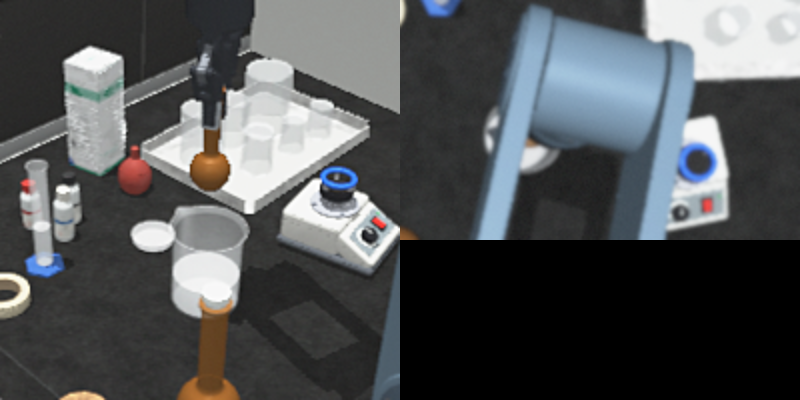

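The bulb sits where predicted (scene 304,144), above the beaker mouth (304,167). The ring is clearly seen at (369,148). I lower into the water, hold and lift.

drive_tool(plan=[[[-0.003,0.003,0.04,0],[-0.003,0.003,0.09,0],[-0.003,0.003,0.14,0],[-0.003,0.003,0.19,0],[-0.003,0.003,0.24,0],[-0.003,0.003,0.29,0],[-0.003,0.003,0.33,0],[-0.003,0.003,0.36,0],[-0.003,0.003,0.375,0],[-0.003,0.003,0.38,0],[-0.003,0.003,0.38,0],[-0.003,0.003,0.38,0]]])

```text
time_s: 7.4
eef_pos: [0.536, -0.0042, 0.1223]
eef_rot: [0.0, 0.974, 0.226, 0.001]
wrist_force: [0.3, -0.4, -0.4]
opening: 0.221
grasp_force: 58.8
```

drive_tool(plan=[[[0,0,0,0],[0,0,0,0],[0,0,0,0],[0,0,0,0],[0,0,0,0],[0,0,0,0],[0,0,0,0],[0,0,0,0],[0,0,0,0],[0,0,0,0],[0,0,0,0],[0,0,0,0]]])

```text
time_s: 8.4
eef_pos: [0.5353, -0.0042, 0.1213]
eef_rot: [-0.0, 0.974, 0.226, -0.0]
wrist_force: [0.5, 0.1, -0.8]
opening: 0.225
grasp_force: 58.8
```

drive_tool(plan=[[[0,0,-0.03,0],[0,0,-0.08,0],[0,0,-0.13,0],[0,0,-0.18,0],[0,0,-0.23,0],[0,0,-0.28,0],[0,0,-0.33,0],[0,0,-0.37,0],[0,0,-0.39,0],[0,0,-0.4,0],[0,0,-0.4,0],[0,0,-0.4,0]]])

```text
time_s: 9.4
eef_pos: [0.5349, -0.0041, 0.2806]
eef_rot: [-0.0, 0.974, 0.226, -0.001]
wrist_force: [0.1, -0.3, -1.1]
opening: 0.224
grasp_force: 58.8
```

```bash
python3 - <<'E'
from h import *
print(rel([.502,-.235,.28]))
# blue ring refine: top annulus, both views
for n,box in(("scene",(345,130,395,175)),("top",(385,210,430,255))):
    p,_=ctrl.camera(n);h=cv2.cvtColor(p,cv2.COLOR_RGB2HSV)
    m=(h[...,0]>95)&(h[...,0]<130)&(h[...,1]>110)&(h[...,2]>50);b=blob(m,box)
    cn=max(cv2.findContours(b[2].astype(np.uint8),0,1)[0],key=len);e=cv2.fitEllipse(cn);print(n,b[1],e,plane(n,*e[0],.109),plane(n,*e[0],.112))
E
```

```text
[-0.3279  0.4821  0.0014]
scene [360 143  19  12 141] ((369.0472106933594, 148.4569549560547), (11.25074291229248, 18.304508209228516), 97.4705581665039) [ 0.49995814 -0.23670541  0.109     ] [ 0.49738361 -0.23263407  0.112     ]
top [401 222  17  19 135] ((408.6180725097656, 230.97364807128906), (15.253914833068848, 17.212295532226562), 14.677484512329102) [ 0.50024011 -0.23425265  0.109     ] [ 0.50011347 -0.23328022  0.112     ]
```

drive_tool(plan=[[[-0.02,0.03,0,0],[-0.06,0.09,0,0],[-0.11,0.16,0,0],[-0.16,0.23,0,0],[-0.21,0.31,0,0],[-0.26,0.38,0,0],[-0.3,0.43,0,0],[-0.32,0.465,0,0],[-0.329,0.481,0,0],[-0.329,0.481,0,0],[-0.329,0.481,0,0],[-0.329,0.481,0,0]]])

```text
time_s: 10.5
eef_pos: [0.5019, -0.2336, 0.2809]
eef_rot: [-0.001, 0.974, 0.226, -0.0]
wrist_force: [0.5, -0.2, -1.3]
opening: 0.224
grasp_force: 58.8
```

```bash
python3 - <<'E'
from h import *
o=ctrl.get_obs();e=o["eef_pos"];print(e,o["wrist_force"],rel([.501,-.235,.205]),rel([.501,-.235,.1945]))
for n,box in(("scene",(330,100,410,180)),("top",(385,200,435,255))):
    p,_=ctrl.camera(n);h=cv2.cvtColor(p,cv2.COLOR_RGB2HSV)
    print(n,"exp",proj(n,e-[0,0,.0665]),"ring exp",proj(n,np.array([.501,-.235,.109])))
    for k,m in(("amber",(h[...,0]<20)&(h[...,1]>140)&(h[...,2]>50)),("blue",(h[...,0]>95)&(h[...,0]<130)&(h[...,1]>110)&(h[...,2]>50))):
        try:print(k,blob(m,box)[:2])
        except Exception as x:print(k,"none")
    if n=="scene":cv2.imwrite("pics/m1.png",cv2.resize(p[50:200,300:450],(600,600))[...,::-1])
E
```

```text
[ 0.50194948 -0.23360796  0.28087304] [ 0.5285459  -0.15562257 -1.29847391] [-0.0037  0.0023  0.1897] [-0.0037  0.0023  0.2159]
scene exp [373.22800869 115.14558517] ring exp [368.37877172 148.53592747]
amber (array([371.69406393, 112.57534247]), array([365, 100,  14,  25, 219], dtype=int32))
blue (array([366.15789474, 148.27368421]), array([360, 143,  14,  12,  95], dtype=int32))
top exp [422.57271991 228.67036836] ring exp [408.89719238 230.69278853]
amber (array([419.41176471, 226.25294118]), array([412, 219,  19,  18, 170], dtype=int32))
blue (array([404.73943662, 231.08450704]), array([398, 222,  17,  19, 142], dtype=int32))
```

View pics/m1.png

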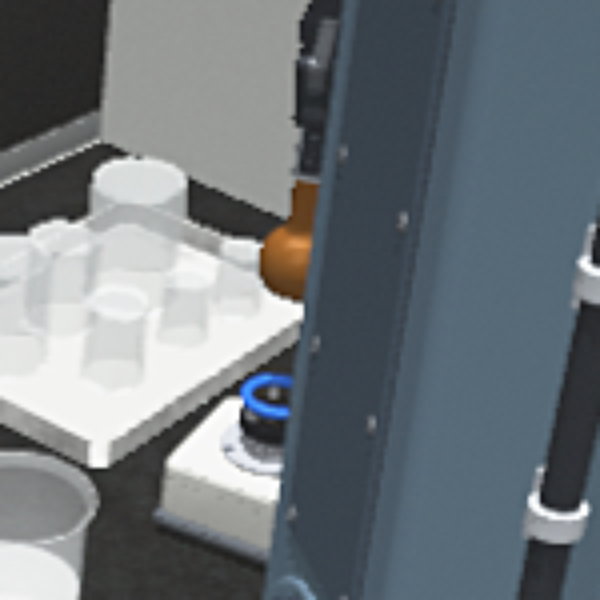

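The bulb (left edge 365,113 in the full picture) hangs over the blue ring (366,148), partly hidden by the arm but as predicted. I lower to just above contact.

drive_tool(plan=[[[-0.003,0.002,0.03,0],[-0.003,0.002,0.06,0],[-0.003,0.002,0.09,0],[-0.003,0.002,0.12,0],[-0.003,0.002,0.145,0],[-0.003,0.002,0.165,0],[-0.003,0.002,0.18,0],[-0.003,0.002,0.19,0],[-0.003,0.002,0.195,0],[-0.003,0.002,0.2,0],[-0.003,0.002,0.2,0],[-0.003,0.002,0.2,0]]])

```text
time_s: 11.6
eef_pos: [0.5013, -0.2363, 0.2017]
eef_rot: [0.0, 0.974, 0.226, 0.0]
wrist_force: [-0.5, 1.2, -2.2]
opening: 0.225
grasp_force: 58.8
```

drive_tool(plan=[[[0,0,0.003,0],[0,0,0.006,0],[0,0,0.009,0],[0,0,0.012,0],[0,0,0.015,0],[0,0,0.018,0],[0,0,0.021,0],[0,0,0.023,0],[0,0,0.025,0],[0,0,0.025,0],[0,0,0.025,0],[0,0,0.025,0]]])

```text
time_s: 12.6
eef_pos: [0.5013, -0.2364, 0.1916]
eef_rot: [0.0, 0.974, 0.226, 0.0]
wrist_force: [0.4, -1.4, 2.5]
opening: 0.223
grasp_force: 59.0
```

drive_tool(plan=[[[0,0,0.002,0],[0,0,0.004,0],[0,0,0.006,0],[0,0,0.008,0],[0,0,0.01,0],[0,0,0.012,0],[0,0,0.014,0],[0,0,0.016,0],[0,0,0.018,0],[0,0,0.018,0],[0,0,0.018,0],[0,0,0.018,0]]])

```text
time_s: 13.6
eef_pos: [0.5014, -0.2364, 0.1848]
eef_rot: [0.0, 0.974, 0.226, 0.0]
wrist_force: [-1.1, -0.1, 7.7]
opening: 0.222
grasp_force: 59.6
```

```bash
python3 - <<'E'
from h import *
for k in range(4):
    p,_=ctrl.camera("scene");o=ctrl.get_obs();print(o["eef_pos"],o["wrist_force"],o["torque"],o["opening"])
h=cv2.cvtColor(p,cv2.COLOR_RGB2HSV);m=(h[...,0]>95)&(h[...,0]<130)&(h[...,1]>110)&(h[...,2]>50);print(blob(m,(345,130,375,175))[:2])
cv2.imwrite("pics/m2.png",cv2.resize(p[90:190,310:410],(600,600))[...,::-1])
E
```

```text
[ 0.50138857 -0.23636471  0.18479796] [-1.74178668  0.31114433  8.16494897] [0.03489778 0.41729774 0.01624711] 0.22148725191784974
[ 0.5014088  -0.23638121  0.18483619] [-1.60761179  0.15123566  7.77137573] [0.00918766 0.34139654 0.00572732] 0.22103096327786206
[ 0.50138351 -0.23638111  0.18481283] [-0.97048697  0.32926538  8.07948126] [-0.04248401  0.36456226  0.02174198] 0.22309762398412786
[ 0.50137602 -0.23634326  0.18480206] [-2.11598702  0.19769301  7.45549794] [-0.03637758  0.36130237  0.05455384] 0.22464071730429078
(array([364.13157895, 153.94736842]), array([360, 149,  10,   9,  38], dtype=int32))
```

View pics/m2.png

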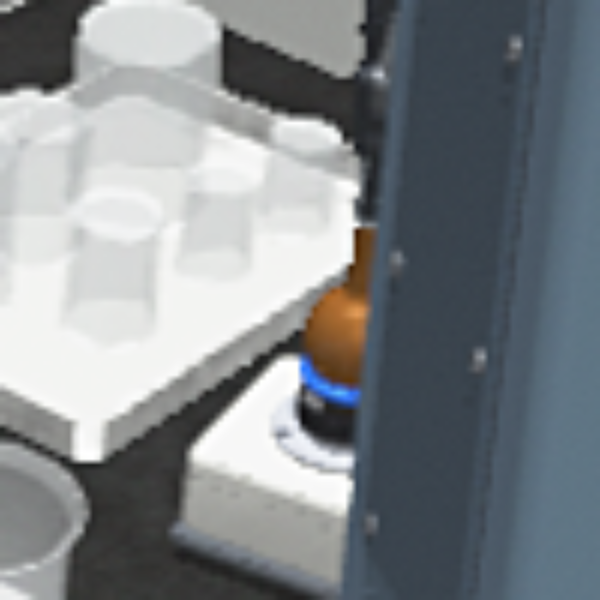

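The bulb sits in the blue ring (crop 335,385), upright, and the ring has gone down about 6 px. The force of about 9 N above bias means roughly 8.5 mm of travel, so I press about 2 mm more.

drive_tool(plan=[[[0,0,0.001,0],[0,0,0.002,0],[0,0,0.003,0],[0,0,0.004,0],[0,0,0.005,0],[0,0,0.005,0],[0,0,0.005,0],[0,0,0.005,0],[0,0,0.005,0],[0,0,0.005,0],[0,0,0.005,0],[0,0,0.005,0]]])

```text
time_s: 14.8
eef_pos: [0.5014, -0.2364, 0.183]
eef_rot: [0.0, 0.974, 0.226, 0.0]
wrist_force: [-2.0, 0.4, 8.5]
opening: 0.222
grasp_force: 59.8
```

```bash
python3 - <<'E'
from h import *
f=[]
for k in range(6):
    ctrl.camera("scene");o=ctrl.get_obs();f.append(o["wrist_force"])
print(o["eef_pos"],np.mean(f,0),o["opening"])
E
```

```text
[ 0.50141643 -0.23639028  0.18301912] [-1.8899688  -0.0627979   9.06762909] 0.21922799196970885
```

```bash
python3 -c "
from bench import ctrl
print(ctrl.hand_in())"
```

```text
the job is handed in; nothing more can be done
None
```

I dipped the small amber flask to about 91 mm below the beaker rim for over a second, then seated it in the blue ring and handed in still gripping it, the cradle held about 10 mm down (estimated from the wrist force); `hand_in` gave no verdict, and I never checked directly that the mixer runs.

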